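# Load the full pin magazine into the bench tacker

## Robot

A 6-joint arm with a two-finger parallel gripper is mounted at the origin on the work surface. World frame = base frame: x ahead of the robot, y to its left, z up, the work surface at z = 0. Lengths are in m, angles in rad, forces in N, time in s.
With the tool pointing down it reaches from about 0.225 to 0.725 m from the base axis. Payload 3.1 kg.
Tool frame: the origin (TCP) lies at the very end of the fingers, on their centre line; the grasp point (between the pads) lies 19 mm behind it; z points along the fingers, y is the line along which they close (so a half turn about z gives the same grasp; the last joint's range is limited). The gripper opens to 85 mm and grips with 20 to 120 N. Pads are 22 mm wide; open, the fingers measure 114 mm over their backs; the gripper's body (76 mm by 85 mm) begins 54 mm behind the grasp point. The pads swing forward as they close: fully open they stand 13 mm farther back than shut.
Start: joints at [1.205, 0.048, 0.099, 1.622, 0, 1.443], TCP at [0.124, 0.51, 0.231] pointing down, gripper open.
Joint ranges: [-2.91, 2.91], [-0.99, 1.94], [-1.21, 1.42], [-2.12, 2.29], [-1.49, 1.47], [-3.14, 3.14]. Speed limits (rad/s): [2.79, 2.79, 3.14, 3.14, 3.14, 3.14].

## Interface

Orientations are given as a rotation vector (axis times angle).
In Python, from plant import readout, cams, job gives the robot as it stands.
- The arm moves only by the shell command python3 -m handwheel 'ROWS' [FORCE]. ROWS is JSON, a list of rows, each an object with "dp": the shift along the tool's x, y, z in cm, a list of three; "twist": the turn, a rotation vector about the tool's x, y, z in rad, a list of three; "fingers": the closure, from 0 (fully open) to 1 (shut). A call has 1 to 20 rows; each row is the pose to reach, as a shift and turn from the pose commanded when the call began, along the tool's axes at that moment; what a row does not reach only later rows make up. A row lasts 1/12 s, in which the tool goes at most 41.7 mm and 7.16 degrees, less where a joint would pass 70% of its speed; a pose out of reach is approached as far as the arm can. A call with a gripper value outside its range is refused whole. The fingers move at their own pace and stop on an object; FORCE is the grip in N (left out, the last holds). Time passes only in rows, so rows that repeat a pose let the fingers close. It gives the time, the measured TCP pose, the force, the opening and the grip force at its end, in the units of the state.
- readout.sense(): the state, without advancing time (a new reading comes with each control period).
- cams.get_image(name): name is "side" or "top"; returns a dict with "pixels" (420x560x3 uint8, red, green, blue), "fx", "fy", "cx", "cy" (pixels), "position" and "orientation" of the camera in the world. Camera axes: x right, y down, z forward; pixel columns grow to the right and rows downward; lengths in m; the calibration is good to about 2 mm. A picture is of the moment at which its call begins. There is no depth.
- job.close_job(): hands the job in; it is judged then, once.
The state is a dict: "time_s": time; "joint_positions": joint angles; "joint_velocities": joint speeds; "joint_torque": joint torques, N m; "tool_pos": TCP position; "tcp_rot": TCP orientation; "contact_force": force on the tool from outside, world axes, zero at the start; "moment": the same for the moment, N m; "grip_width": finger opening in m; "grasp_force": force on a finger pad.
Only numpy, scipy, OpenCV 4.12 (cv2) and the standard library are available. Lean on these libraries where they do the work, as an engineer would, in place of code of your own. Each camera call takes 0.05 s, during which the arm holds its last target. There are 200 camera calls.

## Task

One of the three look-alike grey pin magazines is full of steel pins and clearly heavier than the two spent ones: find it by hefting them. Set the full one on the open front of the tacker's rail, nose towards the hood, and let go; then take it again by its orange tail, or push there, and slide it under the hood past the click until it is fully home against the stop. Leave the two spent ones standing flat on the bench, and do not disturb the plaque, cup, paint pot and brush.

Things in the scene. Friction and masses are not known exactly. Their poses are not given: they have to be found in the camera images.
- tacker: Green bench tacker fixed to the bench, 280 long, 120 wide, about 146 high. Origin: on the bench surface under the middle of the hood's front face; x points the way a magazine slides in, z up. From x = -170 to 0 lies its open front: a grey base plate, 120 wide, top at z = 12, with the rail along its middle. The hood covers x = 0 to 90 (roof top z = 92); the taller housing begins at x = 80.
- rail_front (a point): Top of the front end of the steel rail (tacker x = -170, z = 23). The rail, 20 wide with a rounded top, runs from here along tacker y = 0 to the stop.
- hood_mouth (a point): Middle of the hood's mouth (tacker x = 0, z = 45). The opening is 66 wide, its roof at z = 82. Inside, two sprung rollers in the cheeks make a click (detent) of about 10 N just before the stop.
- stop (a point): Middle of the hard stop hidden under the hood (tacker x = 80, z = 42), where the nose of a magazine that is fully home rests.
- magazine_a: Closed grey pin magazine, 140 long (x), 50 wide, 60 high, orange tail at -x. Origin: centre of underside, z up. A groove below, 23 wide, 14 deep, straddles the rail; the bottom edges ride on the base plate. Flat sides; a black rib 3 proud on each side at x = 50. All look alike: a full one weighs 450 to 700 g, a spent one 120 to 180 g. Fully home, 60 of the tail end stay out of the hood.
- magazine_a_nose (a point): Middle of the nose (front end, +x) of magazine_a, 30 above its underside; against the stop when fully home.
- magazine_a_tail (a point): Middle of the orange tail end (-x) of magazine_a, 30 above its underside.
- magazine_b: Closed grey pin magazine, 140 long (x), 50 wide, 60 high, orange tail at -x. Origin: centre of underside, z up. A groove below, 23 wide, 14 deep, straddles the rail; the bottom edges ride on the base plate. Flat sides; a black rib 3 proud on each side at x = 50. All look alike: a full one weighs 450 to 700 g, a spent one 120 to 180 g. Fully home, 60 of the tail end stay out of the hood.
- magazine_b_nose (a point): Middle of the nose (front end, +x) of magazine_b, 30 above its underside; against the stop when fully home.
- magazine_b_tail (a point): Middle of the orange tail end (-x) of magazine_b, 30 above its underside.
- magazine_c: Closed grey pin magazine, 140 long (x), 50 wide, 60 high, orange tail at -x. Origin: centre of underside, z up. A groove below, 23 wide, 14 deep, straddles the rail; the bottom edges ride on the base plate. Flat sides; a black rib 3 proud on each side at x = 50. All look alike: a full one weighs 450 to 700 g, a spent one 120 to 180 g. Fully home, 60 of the tail end stay out of the hood.
- magazine_c_nose (a point): Middle of the nose (front end, +x) of magazine_c, 30 above its underside; against the stop when fully home.
- magazine_c_tail (a point): Middle of the orange tail end (-x) of magazine_c, 30 above its underside.
- plaque: Bystander: round turquoise wooden plaque with a bee, 160 across, 12 thick, lying flat; origin under its centre.
- cup: Bystander: clear plastic cup, 70 across, 85 high; origin under its centre.
- paint_pot: Bystander: white paint pot with yellow cap, 60 across, 55 high; origin under its centre.
- brush: Bystander: paint brush, 180 long, lying on the bench along its x.

How it is judged:
On the way, in this order (a step that is already met when the one before it is completed fails the run):
1. a magazine sits flat on the open front of the rail, nose towards the hood and at most 40 mm under it, with the fingers off it (((z of magazine_a in the frame of tacker between 0.008 and 0.017 m and y of magazine_a in the frame of tacker between -0.006 and 0.006 m and y of magazine_a_nose in the frame of tacker between -0.006 and 0.006 m and x of magazine_a_nose in the frame of tacker between -0.08 and 0.04 m and angle between magazine_a's own z axis and vertical below 0.08 rad and contact force between the fingers and magazine_a below 0.2 N) or (z of magazine_b in the frame of tacker between 0.008 and 0.017 m and y of magazine_b in the frame of tacker between -0.006 and 0.006 m and y of magazine_b_nose in the frame of tacker between -0.006 and 0.006 m and x of magazine_b_nose in the frame of tacker between -0.08 and 0.04 m and angle between magazine_b's own z axis and vertical below 0.08 rad and contact force between the fingers and magazine_b below 0.2 N) or (z of magazine_c in the frame of tacker between 0.008 and 0.017 m and y of magazine_c in the frame of tacker between -0.006 and 0.006 m and y of magazine_c_nose in the frame of tacker between -0.006 and 0.006 m and x of magazine_c_nose in the frame of tacker between -0.08 and 0.04 m and angle between magazine_c's own z axis and vertical below 0.08 rad and contact force between the fingers and magazine_c below 0.2 N))), for 0.2 s.
2. a magazine is slid fully home, its nose within 3 mm of the stop (((z of magazine_a in the frame of tacker between 0.008 and 0.017 m and y of magazine_a in the frame of tacker between -0.006 and 0.006 m and y of magazine_a_nose in the frame of tacker between -0.006 and 0.006 m and x of magazine_a_nose in the frame of tacker between 0.077 and 0.084 m and angle between magazine_a's own z axis and vertical below 0.08 rad) or (z of magazine_b in the frame of tacker between 0.008 and 0.017 m and y of magazine_b in the frame of tacker between -0.006 and 0.006 m and y of magazine_b_nose in the frame of tacker between -0.006 and 0.006 m and x of magazine_b_nose in the frame of tacker between 0.077 and 0.084 m and angle between magazine_b's own z axis and vertical below 0.08 rad) or (z of magazine_c in the frame of tacker between 0.008 and 0.017 m and y of magazine_c in the frame of tacker between -0.006 and 0.006 m and y of magazine_c_nose in the frame of tacker between -0.006 and 0.006 m and x of magazine_c_nose in the frame of tacker between 0.077 and 0.084 m and angle between magazine_c's own z axis and vertical below 0.08 rad))), for 0.1 s.
At the end, for the whole second after the job is handed in: The full magazine (its weight on the tacker is over 3.3 N) sits at rest on the tacker's rail, nose first, with its nose within 3 mm of the stop; the two spent ones stand flat on the bench (within 6 mm of it and 0.1 rad of upright) (((z of magazine_a in the frame of tacker between 0.008 and 0.017 m and y of magazine_a in the frame of tacker between -0.006 and 0.006 m and y of magazine_a_nose in the frame of tacker between -0.006 and 0.006 m and x of magazine_a_nose in the frame of tacker between 0.077 and 0.084 m and angle between magazine_a's own z axis and vertical below 0.08 rad and contact force between magazine_a and tacker above 3.3 N and linear speed of magazine_a below 0.01 m/s and height (world z) of each of magazine_b, magazine_c below 0.006 m and angle between each of magazine_b, magazine_c's own z axis and vertical below 0.1 rad) or (z of magazine_b in the frame of tacker between 0.008 and 0.017 m and y of magazine_b in the frame of tacker between -0.006 and 0.006 m and y of magazine_b_nose in the frame of tacker between -0.006 and 0.006 m and x of magazine_b_nose in the frame of tacker between 0.077 and 0.084 m and angle between magazine_b's own z axis and vertical below 0.08 rad and contact force between magazine_b and tacker above 3.3 N and linear speed of magazine_b below 0.01 m/s and height (world z) of each of magazine_a, magazine_c below 0.006 m and angle between each of magazine_a, magazine_c's own z axis and vertical below 0.1 rad) or (z of magazine_c in the frame of tacker between 0.008 and 0.017 m and y of magazine_c in the frame of tacker between -0.006 and 0.006 m and y of magazine_c_nose in the frame of tacker between -0.006 and 0.006 m and x of magazine_c_nose in the frame of tacker between 0.077 and 0.084 m and angle between magazine_c's own z axis and vertical below 0.08 rad and contact force between magazine_c and tacker above 3.3 N and linear speed of magazine_c below 0.01 m/s and height (world z) of each of magazine_a, magazine_b below 0.006 m and angle between each of magazine_a, magazine_b's own z axis and vertical below 0.1 rad))); the robot touches nothing.
It fails at once if the painted bee plaque is disturbed (moved over 40 mm) (distance of plaque from where it was at the start of the episode above 0.04 m).
It fails at once if the clear cup is disturbed (moved over 40 mm) (distance of cup from where it was at the start of the episode above 0.04 m).
It fails at once if the paint pot is disturbed (moved over 40 mm) (distance of paint_pot from where it was at the start of the episode above 0.04 m).
It fails at once if the brush is disturbed (moved over 40 mm) (distance of brush from where it was at the start of the episode above 0.04 m).
It also fails if it takes over 72 s, if anything falls off the work surface, if the arm or the gripper's body presses on something with over 40 N, if the wrist force passes 120 N, or if a joint passes its speed limit or range.

## Working session

There is one attempt and no reset: what is moved stays moved. The work goes in short steps, Python scripts to look and compute and a shell command to move; the robot and the scene stay as the last step left them, time stands still between calls to the robot, and variables do not carry over. Pictures are saved under pics/ and viewed, at most 10 in all, crops included, and the job is handed in when it is done.

```bash
mkdir -p pics; ls
python3 - <<'E'
from plant import readout, cams
import cv2
print(readout.sense())
for n in ("top","side"):
    d=cams.get_image(n); cv2.imwrite(f"pics/{n}0.png",d["pixels"][:,:,::-1])
    print(n,{k:v for k,v in d.items() if k!="pixels"})
E
```

```text
pics
{'time_s': 0.0, 'joint_positions': array([ 1.20520921e+00,  4.87493197e-02,  9.75765468e-02,  1.62195992e+00,
       -2.89331828e-05,  1.44298695e+00]), 'joint_velocities': array([-0.00112228, -0.00056457, -0.0001294 ,  0.00145678,  0.00109011,
       -0.00135832]), 'joint_torque': array([-2.24081068e-04, -3.38779950e+01,  3.20015681e+01,  2.04195053e-02,
       -2.89707277e-04,  5.84567744e-06]), 'tool_pos': array([0.12346941, 0.50965561, 0.2301072 ]), 'tcp_rot': array([-0.3725565 , -3.1188756 ,  0.00356932]), 'contact_force': array([ 0.68461456,  0.45629179, -0.18435282]), 'moment': array([-0.0301283 ,  0.01099176, -0.00159506]), 'grasp_force': 0.0, 'grip_width': 0.08569908903333986}
top {'fx': 381.7047244892702, 'fy': 381.7047244892702, 'cx': 280.7269517966982, 'cy': 207.36971819325362, 'position': array([ 0.35027097, -0.01611174,  1.22253172]), 'orientation': array([-2.14116292,  2.07936279, -0.21433901])}
side {'fx': 520.5592008576956, 'fy': 520.5592008576956, 'cx': 277.5036319491536, 'cy': 216.96504601178145, 'position': array([ 0.23033781, -1.00420882,  1.00694901]), 'orientation': array([-2.28969985,  0.39004164, -0.1737545 ])}
```

View pics/top0.png

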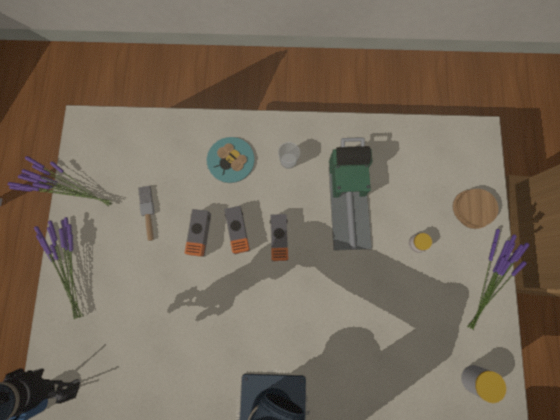

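View pics/side0.png

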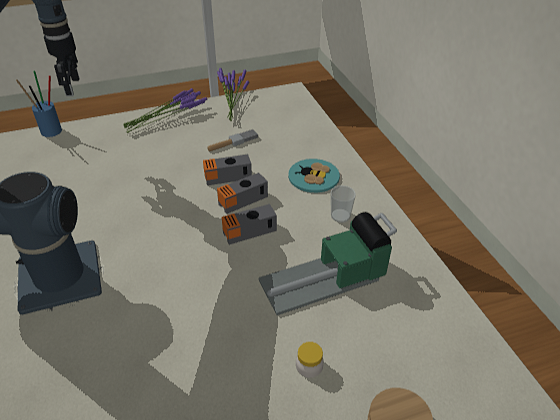

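The top view shows three magazines at about (198,233), (238,230) and (280,238), tails (orange) towards the robot. The tacker has its rail front at (352,249) and its hood at (350,178). The plaque is at (231,160), the cup at (289,155), the pot at (421,242) and the brush at (148,212). I'll enlarge the middle of both views.

```bash
cat > h.py <<'E'
import numpy as np, cv2
from scipy.spatial.transform import Rotation as R
from plant import readout, cams
def world(d,u,v,z):
    ray=R.from_rotvec(d["orientation"]).apply([(u-d["cx"])/d["fx"],(v-d["cy"])/d["fy"],1])
    return d["position"]+ray*(z-d["position"][2])/ray[2]
def pix(d,p):
    q=R.from_rotvec(d["orientation"]).inv().apply(np.asarray(p)-d["position"])
    return np.c_[d["fx"]*q[...,0]/q[...,2]+d["cx"],d["fy"]*q[...,1]/q[...,2]+d["cy"]]
def crop(d,x0,y0,w,h,s,name):
    cv2.imwrite(name,cv2.resize(d["pixels"][y0:y0+h,x0:x0+w,::-1],None,fx=s,fy=s,interpolation=cv2.INTER_CUBIC))
E
python3 - <<'E'
from h import *
t=cams.get_image("top"); crop(t,180,130,200,130,4,"pics/t1.png")
s=cams.get_image("side"); crop(s,195,145,200,150,4,"pics/s1.png")
hsv=cv2.cvtColor(t["pixels"],cv2.COLOR_RGB2HSV)
m=cv2.inRange(hsv,(3,150,90),(15,255,255)); n,l,st,c=cv2.connectedComponentsWithStats(m)
for i in range(1,n):
    if st[i,4]>60: print(st[i],c[i],world(t,*c[i],.06)[:2], cv2.minAreaRect(np.argwhere(l==i)[:,::-1].astype(np.float32)))
E
```

```text
[   0   42   71  109 1257] [32.63882259 92.97056484] [0.95843253 0.82840388] ((34.96956253051758, 99.28106689453125), (34.433963775634766, 123.07546997070312), 31.890790939331055)
[ 57  43  20  18 102] [66.51960784 50.2254902 ] [1.11996337 0.73872937] ((65.7724609375, 50.51404571533203), (14.99063491821289, 21.361652374267578), 77.00537872314453)
[73 50 19 16 75] [81.44       57.61333333] [1.0934693  0.68400973] ((81.80001068115234, 57.600006103515625), (14.310833930969238, 14.310833930969238), 63.43495178222656)
[525  78  35  80 744] [548.91532258 115.20698925] [ 0.92790172 -0.87612046] ((542.0, 117.5), (79.0, 34.0), 90.0)
[ 15 125  18  19  79] [ 23.17721519 134.08860759] [0.81265121 0.83541485] ((23.80000114440918, 134.90000915527344), (14.758047103881836, 16.994115829467773), 26.56505012512207)
[231 239  18  14 185] [239.67027027 245.45405405] [0.47184584 0.1142833 ] ((239.59616088867188, 245.48080444335938), (11.7669677734375, 15.885407447814941), 78.69007110595703)
[  0 243  12  29  82] [  3.85365854 257.09756098] [0.41561503 0.82729716] ((4.1500043869018555, 257.45001220703125), (9.82304859161377, 27.27650260925293), 15.255120277404785)
[186 243  17  12 140] [194.25       248.57142857] [0.45831106 0.2520142 ] ((194.0, 248.5), (11.0, 16.0), 90.0)
[272 248  16  12 108] [279.08333333 253.93518519] [ 0.44961942 -0.00660126] ((279.5, 253.5), (15.0, 11.0), 0.0)
[ 523  336   37   52 1093] [542.41171089 361.61482159] [ 0.16439921 -0.77034368] ((540.9999389648438, 361.4999694824219), (50.99999237060547, 35.99999237060547), 90.0)
```

View pics/t1.png

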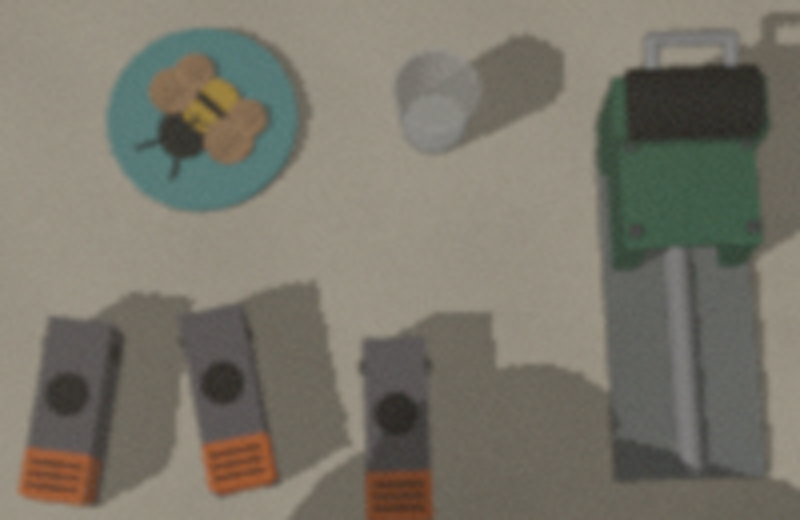

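View pics/s1.png

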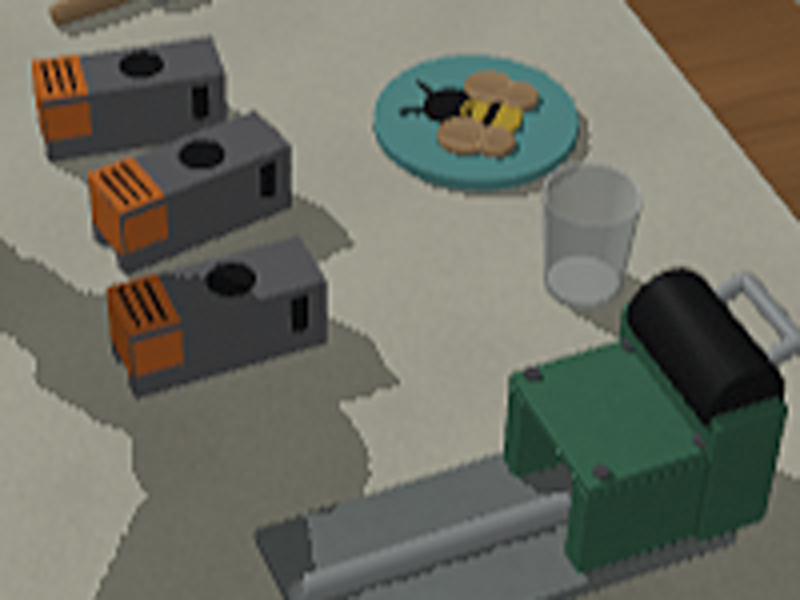

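The top crop shows the magazine corners, e.g. the middle one from nose (182,316)-(242,306) to tail (212,494)-(275,483). The rail runs from (692,470) to (676,248) in the crop, and the base edges are at x≈613 and 765. The side crop shows the same boxes and the hood roof front corners at (512,375) and (580,485). I'll fit poses to these points.

```bash
cat > fit.py <<'E'
from h import *
from scipy.optimize import least_squares
t=cams.get_image("top"); s=cams.get_image("side")
T=lambda x,y:(t,180+(x+.5)/4-.5,130+(y+.5)/4-.5)
S=lambda x,y:(s,195+(x+.5)/4-.5,145+(y+.5)/4-.5)
TL,TR,NL,NR=(-.07,.025,.06),(-.07,-.025,.06),(.07,.025,.06),(.07,-.025,.06)
BT,BN=(-.07,-.025,0),(.07,-.025,0)
P={"L":[(NL,T(49,317)),(TL,T(22,492)),(TL,S(33,60)),(TR,S(42,102)),(NR,S(222,75)),(NL,S(212,38)),(BT,S(50,158)),(BN,S(226,120))],
"M":[(NL,T(182,316)),(NR,T(242,306)),(TR,T(275,483)),(TL,T(212,494)),(TL,S(90,173)),(TR,S(122,210)),(NL,S(253,112)),(NR,S(291,148)),(BT,S(125,272)),(BN,S(290,205))],
"R":[(NL,T(362,338)),(NR,T(428,336)),(TL,S(108,289)),(TR,S(130,330)),(NL,S(303,240)),(NR,S(326,285)),(BT,S(137,396)),(BN,S(327,340))],
"tacker":[((-.17,.06,.012),T(615,478)),((-.17,-.06,.012),T(768,472)),((-.17,0,.023),T(692,470)),(("x",0,.023),T(676,248)),(("x",.06,.012),T(610,330)),(("x",-.06,.012),T(760,300)),((-.17,.06,.012),S(257,530)),((-.17,0,.023),S(306,580)),(("x",0,.023),S(570,500))]}
def place(q,b): c,n=np.cos(q[2]),np.sin(q[2]); return np.array([q[0]+c*b[0]-n*b[1],q[1]+n*b[0]+c*b[1],b[2]])
def res(q,pts):
    o=[]
    for b,(d,u,v) in pts:
        if b[0]=="x":
            w=world(d,u,v,b[2]); c,n=np.cos(q[2]),np.sin(q[2])
            o+=[((-n*(w[0]-q[0])+c*(w[1]-q[1]))-b[1])/.0025]
        else: o+=list((pix(d,place(q,b))[0]-[u,v]))
    return np.array(o)
for k,pts in P.items():
    for cam in (None,t,s):
        pp=[p for p in pts if cam is None or p[1][0] is cam]
        r=least_squares(res,[.5,0,0],args=(pp,),loss="soft_l1")
        print(k,"all" if cam is None else "top" if cam is t else "side",r.x.round(4),"yaw deg",np.degrees(r.x[2]).round(1),res(r.x,pp).round(1).tolist())
E
python3 fit.py
```

```text
L all [ 0.5103  0.249  -0.0853] yaw deg -4.9 [0.3, -0.3, -0.4, 0.8, -0.3, 0.1, -0.1, -0.6, 0.9, -0.9, -0.0, -1.1, -0.3, 1.0, 0.5, 3.4]
L top [ 0.5115  0.2488 -0.0719] yaw deg -4.1 [0.1, -0.6, -0.1, 0.6]
L side [ 0.51    0.2488 -0.0961] yaw deg -5.5 [-0.4, 0.0, -0.3, -0.7, 0.8, -0.7, 0.0, -0.9, -0.5, 0.9, 0.4, 3.6]
M all [0.522  0.1267 0.2258] yaw deg 12.9 [-0.4, 0.1, 0.4, -0.5, 0.1, -0.6, -0.3, -0.1, -0.9, 0.1, -0.7, 0.5, 0.5, -0.8, -0.2, -0.8, -0.0, 0.8, 0.3, 0.7]
M top [0.5212 0.1265 0.2231] yaw deg 12.8 [-0.3, 0.3, 0.5, -0.2, 0.2, -0.3, -0.3, 0.2]
M side [0.5227 0.1274 0.2284] yaw deg 13.1 [-0.8, -0.1, -0.4, 0.3, 0.6, -0.9, -0.0, -1.0, 0.2, 0.7, 0.4, 0.5]
R all [ 0.5031 -0.0052  0.0472] yaw deg 2.7 [0.6, -0.0, 0.2, 0.2, -0.2, -1.0, 0.1, 0.7, -0.5, -1.6, 0.6, -1.5, -0.3, 0.2, 0.3, 0.7]
R top [ 0.5034 -0.0049  0.06  ] yaw deg 3.4 [0.2, -0.0, -0.2, 0.0]
R side [ 0.5028 -0.0068  0.031 ] yaw deg 1.8 [-0.2, -0.9, -0.2, 0.9, -0.1, -1.0, 0.7, -0.8, -0.5, 0.4, 0.4, 1.4]
tacker all [ 0.6492 -0.2308  0.0487] yaw deg 2.8 [0.5, -0.8, 0.1, -0.0, 0.8, 0.5, 2.0, -0.0, -1.1, 1.1, -1.4, -2.4, 0.6, -1.2]
tacker top [ 0.6488 -0.2294  0.053 ] yaw deg 3.0 [0.3, -0.6, -0.2, -0.0, 0.6, 0.6, 1.4, -0.5, -1.6]
tacker side [ 0.6512 -0.2328  0.0571] yaw deg 3.3 [2.1, -0.5, -1.1, 1.5, -0.3]
```

The fits agree between the two cameras within about 2 mm, and the sizes and reach check out. Next I'll add a helper that gives shifts in tool axes and go to the left magazine.

```bash
cat > go.py <<'E'
import sys
from h import *
def tgt(x,y,z,deg):
    st=readout.sense(); A=R.from_rotvec(st["tcp_rot"]); a=np.radians(deg); c,n=np.cos(a),np.sin(a)
    B=R.from_matrix(np.array([[-c,-n,0],[-n,c,0],[0,0,-1]]))
    print("dp",(A.inv().apply(np.array([x,y,z])-st["tool_pos"])*100).round(2),"twist",(A.inv()*B).as_rotvec().round(3),"F",st["contact_force"].round(2),"t",round(st["time_s"],2))
a=list(map(float,sys.argv[1:]))
for i in range(0,len(a),4): tgt(*a[i:i+4])
E
python3 go.py .5103 .249 .13 -4.9 .5103 .249 .016 -4.9
```

```text
dp [-43.73 -16.25  10.1 ] twist [-0.001 -0.    -0.152] F [0.49 0.06 0.54] t 0.3
dp [-43.73 -16.24  21.5 ] twist [-0.001 -0.    -0.152] F [0.49 0.06 0.54] t 0.3
```

```bash
python3 -m handwheel '[{"dp":[-4,-1.5,0.9],"twist":[0,0,-0.1],"fingers":0},{"dp":[-8,-3,1.8],"twist":[0,0,-0.152],"fingers":0},{"dp":[-12,-4.5,2.8],"twist":[0,0,-0.152],"fingers":0},{"dp":[-16,-6,3.7],"twist":[0,0,-0.152],"fingers":0},{"dp":[-20,-7.4,4.6],"twist":[0,0,-0.152],"fingers":0},{"dp":[-24,-8.9,5.5],"twist":[0,0,-0.152],"fingers":0},{"dp":[-28,-10.4,6.5],"twist":[0,0,-0.152],"fingers":0},{"dp":[-32,-11.9,7.4],"twist":[0,0,-0.152],"fingers":0},{"dp":[-36,-13.4,8.3],"twist":[0,0,-0.152],"fingers":0},{"dp":[-40,-14.9,9.2],"twist":[0,0,-0.152],"fingers":0},{"dp":[-43.73,-16.25,10.1],"twist":[0,0,-0.152],"fingers":0},{"dp":[-43.73,-16.25,10.1],"twist":[0,0,-0.152],"fingers":0},{"dp":[-43.73,-16.25,10.1],"twist":[0,0,-0.152],"fingers":0},{"dp":[-43.73,-16.25,10.1],"twist":[0,0,-0.152],"fingers":0},{"dp":[-43.73,-16.25,10.1],"twist":[0,0,-0.152],"fingers":0}]' 40; python3 go.py .5103 .249 .016 -4.9
```

```text
time_s: 1.55
tool_pos: [0.5098, 0.2496, 0.1303]
tcp_rot: [-0.134, -3.138, -0.0]
contact_force: [0.9, 0.3, 0.2]
grip_width: 0.0855
grasp_force: 0.0
dp [-0.07 -0.06 11.43] twist [ 0.    -0.001 -0.   ] F [0.92 0.29 0.15] t 1.55
```

```bash
python3 -m handwheel '[{"dp":[0,0,3],"twist":[0,0,0],"fingers":0},{"dp":[0,0,6],"twist":[0,0,0],"fingers":0},{"dp":[0,0,9],"twist":[0,0,0],"fingers":0},{"dp":[0,0,11.4],"twist":[0,0,0],"fingers":0},{"dp":[0,0,11.4],"twist":[0,0,0],"fingers":0},{"dp":[0,0,11.4],"twist":[0,0,0],"fingers":0},{"dp":[0,0,11.4],"twist":[0,0,0],"fingers":1},{"dp":[0,0,11.4],"twist":[0,0,0],"fingers":1},{"dp":[0,0,11.4],"twist":[0,0,0],"fingers":1},{"dp":[0,0,11.4],"twist":[0,0,0],"fingers":1},{"dp":[0,0,11.4],"twist":[0,0,0],"fingers":1},{"dp":[0,0,11.4],"twist":[0,0,0],"fingers":1},{"dp":[0,0,11.4],"twist":[0,0,0],"fingers":1},{"dp":[0,0,11.4],"twist":[0,0,0],"fingers":1}]' 40; python3 -m handwheel '[{"dp":[0,0,-1],"twist":[0,0,0],"fingers":1},{"dp":[0,0,-2],"twist":[0,0,0],"fingers":1},{"dp":[0,0,-3],"twist":[0,0,0],"fingers":1},{"dp":[0,0,-3],"twist":[0,0,0],"fingers":1},{"dp":[0,0,-3],"twist":[0,0,0],"fingers":1},{"dp":[0,0,-3],"twist":[0,0,0],"fingers":1},{"dp":[0,0,-3],"twist":[0,0,0],"fingers":1},{"dp":[0,0,-3],"twist":[0,0,0],"fingers":1}]' 40
python3 - <<'E'
from h import *
f=[]
for i in range(4): f.append(readout.sense()["contact_force"]); cams.get_image("top")
print(np.round(f,2))
E
```

```text
time_s: 2.72
tool_pos: [0.5124, 0.2507, 0.0193]
tcp_rot: [0.134, 3.134, 0.005]
contact_force: [-0.2, 1.8, 5.9]
grip_width: 0.0494
grasp_force: 44.0
time_s: 3.38
tool_pos: [0.5097, 0.249, 0.0454]
tcp_rot: [-0.135, -3.137, 0.001]
contact_force: [0.3, 0.1, -5.5]
grip_width: 0.0495
grasp_force: 43.2
[[ 0.29  0.11 -5.48]
 [ 0.25  0.43 -5.99]
 [ 0.3  -0.13 -5.  ]
 [ 0.69  1.32 -4.84]]
```

The left magazine pulls about 5.5 N, so it is the full one. I'll carry it to a hover over the rail.

```bash
python3 go.py .5593 -.2352 .15 2.8
```

```text
dp [ -9.04 -47.84 -10.4 ] twist [-0.    -0.001 -0.135] F [-0.15  1.27 -5.29] t 3.58
```

```bash
python3 -m handwheel '[{"dp":[0,0,-3],"twist":[0,0,0],"fingers":1},{"dp":[0,0,-6],"twist":[0,0,0],"fingers":1},{"dp":[0,0,-9],"twist":[0,0,0],"fingers":1},{"dp":[0,-1.5,-10.4],"twist":[0,0,0],"fingers":1},{"dp":[-0.5,-4,-10.4],"twist":[0,0,-0.02],"fingers":1},{"dp":[-1,-7,-10.4],"twist":[0,0,-0.04],"fingers":1},{"dp":[-1.8,-10.5,-10.4],"twist":[0,0,-0.06],"fingers":1},{"dp":[-2.6,-14,-10.4],"twist":[0,0,-0.08],"fingers":1},{"dp":[-3.3,-17.5,-10.4],"twist":[0,0,-0.1],"fingers":1},{"dp":[-4,-21,-10.4],"twist":[0,0,-0.12],"fingers":1},{"dp":[-4.6,-24.5,-10.4],"twist":[0,0,-0.135],"fingers":1},{"dp":[-5.2,-28,-10.4],"twist":[0,0,-0.135],"fingers":1},{"dp":[-5.8,-31.5,-10.4],"twist":[0,0,-0.135],"fingers":1},{"dp":[-6.5,-35,-10.4],"twist":[0,0,-0.135],"fingers":1},{"dp":[-7.2,-38.5,-10.4],"twist":[0,0,-0.135],"fingers":1},{"dp":[-8,-42,-10.4],"twist":[0,0,-0.135],"fingers":1},{"dp":[-8.6,-45,-10.4],"twist":[0,0,-0.135],"fingers":1},{"dp":[-9,-47,-10.4],"twist":[0,0,-0.135],"fingers":1},{"dp":[-9.04,-47.84,-10.4],"twist":[0,0,-0.135],"fingers":1},{"dp":[-9.04,-47.84,-10.4],"twist":[0,0,-0.135],"fingers":1}]' 40; python3 go.py .5593 -.2352 .075 2.8
```

```text
time_s: 5.25
tool_pos: [0.5591, -0.2374, 0.1498]
tcp_rot: [0.072, -3.14, 0.001]
contact_force: [-0.6, 0.5, -5.6]
grip_width: 0.0497
grasp_force: 44.8
dp [-0.04  0.22  7.48] twist [-0.    -0.001 -0.003] F [-0.57  0.47 -5.56] t 5.25
```

```bash
python3 -m handwheel '[{"dp":[0,0,2.5],"twist":[0,0,0],"fingers":1},{"dp":[0,0,5],"twist":[0,0,0],"fingers":1},{"dp":[0,0,7.5],"twist":[0,0,0],"fingers":1},{"dp":[0,0,7.5],"twist":[0,0,0],"fingers":1},{"dp":[0,0,7.5],"twist":[0,0,0],"fingers":1},{"dp":[0,0,7.5],"twist":[0,0,0],"fingers":1}]' 40
python3 - <<'E'
from h import *
t=cams.get_image("top"); s=cams.get_image("side")
a=cv2.resize(t["pixels"][160:260,310:400],None,fx=4,fy=4,interpolation=cv2.INTER_CUBIC)
b=cv2.resize(s["pixels"][195:315,240:350],None,fx=4,fy=4,interpolation=cv2.INTER_CUBIC)
a=cv2.copyMakeBorder(a,0,80,0,0,cv2.BORDER_CONSTANT)
cv2.imwrite("pics/h1.png",np.hstack([a,b])[:,:,::-1])
np.savez("h1.npz",t=t["pixels"],s=s["pixels"])
E
python3 go.py .5593 -.2352 .075 2.8
```

```text
time_s: 5.75
tool_pos: [0.5601, -0.2344, 0.0767]
tcp_rot: [-0.079, 3.139, -0.001]
contact_force: [0.5, -0.9, -4.9]
grip_width: 0.0497
grasp_force: 44.8
dp [0.2  0.04 0.33] twist [-0.002  0.004  0.001] F [ 0.1  -0.34 -4.75] t 5.85
```

View pics/h1.png

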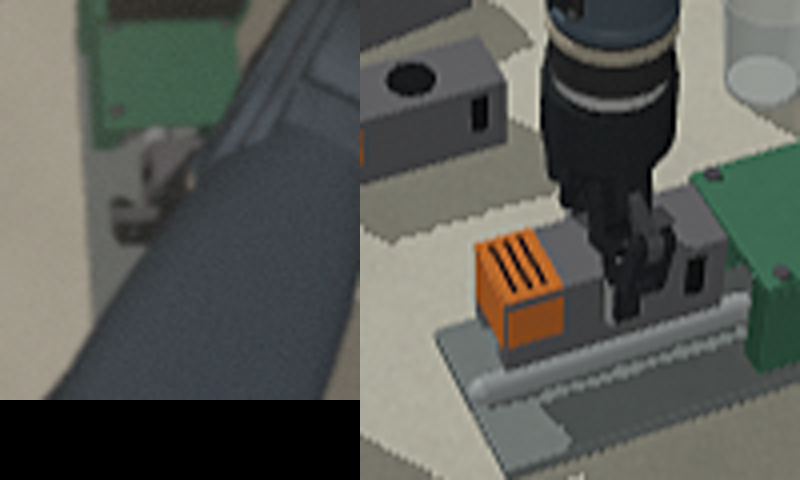

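The right half (side view) shows the full magazine held over the rail: tail top corners at (475,243) and (508,297), tail foot at (502,367), nose right at (727,232)/(722,305). The rail front end is at (475,385) and the base front corners are at (437,333) and (508,475). The top view is blocked by the arm. I'll fit magazine and tacker in the same side picture.

```bash
cat > fit2.py <<'E'
from h import *
from scipy.optimize import least_squares
s=cams.get_image("side")
S=lambda x,y:(240+(x-360+.5)/4-.5,195+(y+.5)/4-.5)
m=[((-.07,.025,.06),S(475,243)),((-.07,-.025,.06),S(509,297)),((.07,-.025,.06),S(727,232)),((.07,.025,.06),S(688,183)),((-.07,-.025,0),S(502,367)),((.07,-.025,0),S(722,306))]
k=[((-.17,.06,.012),S(437,332)),((-.17,-.06,.012),S(508,474)),((-.17,0,.023),S(476,380)),((-.03,0,.023),(None,S(700,309)))]
def f(q,pts,z,full=False):
    o=[]
    for b,p in pts:
        w=np.append(R.from_euler("z",q[2]).apply(b)[:2]+q[:2],b[2]+z)
        if p[0] is None:
            e=np.append(R.from_euler("z",q[2]).apply([-.17,0,b[2]])[:2]+q[:2],b[2]+z)
            A,B=pix(s,w)[0],pix(s,e)[0]; d=(A-B)/np.linalg.norm(A-B); r=p[1]-A; o.append(d[0]*r[1]-d[1]*r[0])
        else: o+=list(pix(s,w)[0]-p)
    return np.array(o)
kk=least_squares(f,[.65,-.23,.05],args=(k,0)).x; print("tacker",kk.round(4),np.degrees(kk[2]),f(kk,k,0).round(1))
st=readout.sense(); print(st["tool_pos"],st["tcp_rot"])
for z in (None,st["tool_pos"][2]-.0193):
    g=(lambda q:f(q,m,q[3])) if z is None else (lambda q:f(q,m,z))
    q=least_squares(g,[.56,-.23,.05]+([.055] if z is None else [])).x
    rel=R.from_euler("z",-kk[2]).apply([q[0]-kk[0],q[1]-kk[1],0])
    print("mag",q.round(4),np.degrees(q[2]),g(q).round(1),"in tacker",rel.round(4))
E
python3 fit2.py
```

```text
tacker [ 0.6462 -0.2298  0.0629] 3.6049702154850207 [-0.1 -1.1  0.8 -0.7 -0.9  1.4 -0.4]
[ 0.56131077 -0.23562371  0.07832482] [-0.07808358  3.13619231 -0.00383902]
mag [ 0.5626 -0.2253  0.0329  0.047 ] 1.8838093845638137 [ 0.1 -0.6 -0.8  0.8 -0.2  1.   0.7 -0.7  0.9  0.1 -0.7 -0.7] in tacker [-0.0831  0.0097  0.    ]
mag [ 0.5583 -0.2354  0.036 ] 2.060709423201084 [-0.4 -0.6 -1.1  0.9  0.2  0.8  0.9 -1.1  0.7  0.5 -0.3 -0.7] in tacker [-0.088 -0.     0.   ]
```

```bash
cat > avg.py <<'E'
import sys
from h import *
P=[];F=[];A=[]
for i in range(8):
    st=readout.sense(); P.append(st["tool_pos"]);F.append(st["contact_force"]); A.append(R.from_rotvec(st["tcp_rot"])); cams.get_image("side")
p=np.mean(P,0); Q=R.concatenate(A).mean(); M=Q.as_matrix()
print("p",p.round(4),"yaw",np.degrees(np.arctan2(-M[0,1],M[1,1])).round(2),"z",M[:,2].round(4),"F",np.mean(F,0).round(2),"w",st["grip_width"].round(4),"t",st["time_s"])
a=list(map(float,sys.argv[1:]))
for i in range(0,len(a),4):
    x,y,z,g=a[i:i+4]; c,n=np.cos(np.radians(g)),np.sin(np.radians(g))
    B=R.from_matrix(np.array([[-c,-n,0],[-n,c,0],[0,0,-1]]))
    print("dp",(Q.inv().apply(np.array([x,y,z])-p)*100).round(2),"twist",(Q.inv()*B).as_rotvec().round(3))
E
python3 avg.py .5593 -.2352 .0483 3.0
```

```text
Traceback (most recent call last):
  File "avg.py", line 7, in <module>
    print("p",p.round(4),"yaw",np.degrees(np.arctan2(-M[0,1],M[1,1])).round(2),"z",M[:,2].round(4),"F",np.mean(F,0).round(2),"w",st["grip_width"].round(4),"t",st["time_s"])
                                                                                                                                 ^^^^^^^^^^^^^^^^^^^^^^
AttributeError: 'float' object has no attribute 'round'
```

```bash
sed -i 's/st\["grip_width"\].round(4)/round(st["grip_width"],4)/' avg.py; python3 avg.py .5593 -.2352 .0483 3.0
```

```text
p [ 0.5594 -0.2351  0.0752] yaw 2.81 z [-2.e-04  1.e-04 -1.e+00] F [ 0.17  0.08 -5.25] w 0.0496 t 6.65
dp [ 0.01 -0.01  2.69] twist [ 0.    -0.    -0.003]
```

```bash
python3 -m handwheel '[{"dp":[0,0,1],"twist":[0,0,0],"fingers":1},{"dp":[0,0,2],"twist":[0,0,0],"fingers":1},{"dp":[0,0,2.7],"twist":[0,0,-0.003],"fingers":1},{"dp":[0,0,3.0],"twist":[0,0,-0.003],"fingers":1},{"dp":[0,0,3.3],"twist":[0,0,-0.003],"fingers":1},{"dp":[0,0,3.3],"twist":[0,0,-0.003],"fingers":1},{"dp":[0,0,3.3],"twist":[0,0,-0.003],"fingers":1}]' 40; python3 -m handwheel '[{"dp":[0,0,0.2],"twist":[0,0,0],"fingers":1},{"dp":[0,0,0.4],"twist":[0,0,0],"fingers":1},{"dp":[0,0,0.4],"twist":[0,0,0],"fingers":1}]' 40;  python3 -m handwheel '[{"dp":[0,0,0.2],"twist":[0,0,0],"fingers":1},{"dp":[0,0,0.4],"twist":[0,0,0],"fingers":1},{"dp":[0,0,0.4],"twist":[0,0,0],"fingers":1}]' 40; python3 avg.py
```

```text
time_s: 7.28
tool_pos: [0.5594, -0.235, 0.0421]
tcp_rot: [0.082, -3.14, -0.0]
contact_force: [0.1, 0.2, -5.4]
grip_width: 0.0493
grasp_force: 45.0
time_s: 7.53
tool_pos: [0.5595, -0.2351, 0.0382]
tcp_rot: [-0.082, 3.141, -0.0]
contact_force: [-0.3, -0.9, -4.8]
grip_width: 0.0498
grasp_force: 45.0
time_s: 7.78
tool_pos: [0.5599, -0.2342, 0.0344]
tcp_rot: [-0.083, 3.139, 0.003]
contact_force: [0.4, 1.8, -3.7]
grip_width: 0.0499
grasp_force: 45.2
p [ 0.5598 -0.2342  0.0344] yaw 3.04 z [ 9.0e-04  1.6e-03 -1.0e+00] F [ 0.85  3.49 -3.11] w 0.0498 t 8.1333
```

Side force of +3.5 N in y means the rail is pushing the groove towards +y. I'll shift that way and go on down.

```bash
python3 -m handwheel '[{"dp":[0,0.1,0],"twist":[0,0,0],"fingers":1},{"dp":[0,0.2,0],"twist":[0,0,0],"fingers":1},{"dp":[0,0.2,0],"twist":[0,0,0],"fingers":1}]' 40; python3 avg.py; python3 -m handwheel '[{"dp":[0,0,0.1],"twist":[0,0,0],"fingers":1},{"dp":[0,0,0.2],"twist":[0,0,0],"fingers":1},{"dp":[0,0,0.2],"twist":[0,0,0],"fingers":1}]' 40; python3 avg.py
```

```text
time_s: 8.43
tool_pos: [0.5591, -0.2339, 0.0342]
tcp_rot: [0.081, -3.14, 0.003]
contact_force: [0.9, 1.9, -4.9]
grip_width: 0.0498
grasp_force: 45.0
p [ 0.559  -0.2338  0.0341] yaw 2.95 z [-9.0e-04 -1.3e-03 -1.0e+00] F [ 0.52  1.08 -5.03] w 0.0496 t 8.7833
time_s: 9.08
tool_pos: [0.559, -0.2332, 0.0318]
tcp_rot: [0.082, -3.14, 0.0]
contact_force: [-0.7, 0.5, -5.8]
grip_width: 0.0497
grasp_force: 44.9
p [ 0.5592 -0.2332  0.0322] yaw 2.99 z [-3.e-04 -1.e-04 -1.e+00] F [-0.15 -0.14 -5.37] w 0.0495 t 9.4333
```

```bash
python3 -m handwheel '[{"dp":[0,0,0.1],"twist":[0,0,0],"fingers":1},{"dp":[0,0,0.2],"twist":[0,0,0],"fingers":1},{"dp":[0,0,0.2],"twist":[0,0,0],"fingers":1}]' 40; python3 avg.py; python3 -m handwheel '[{"dp":[0,0,0.1],"twist":[0,0,0],"fingers":1},{"dp":[0,0,0.2],"twist":[0,0,0],"fingers":1},{"dp":[0,0,0.2],"twist":[0,0,0],"fingers":1}]' 40; python3 avg.py
```

```text
time_s: 9.73
tool_pos: [0.5595, -0.2333, 0.0314]
tcp_rot: [-0.082, 3.14, -0.001]
contact_force: [-2.0, 0.6, -0.1]
grip_width: 0.05
grasp_force: 45.5
p [ 0.5595 -0.2333  0.0314] yaw 2.99 z [ 6.e-04 -4.e-04 -1.e+00] F [-3.76  0.78  2.85] w 0.0495 t 10.0833
time_s: 10.38
tool_pos: [0.5595, -0.2333, 0.0313]
tcp_rot: [-0.082, 3.139, -0.001]
contact_force: [-7.9, 2.4, 12.9]
grip_width: 0.0491
grasp_force: 46.9
p [ 0.5595 -0.2333  0.0313] yaw 2.99 z [ 1.e-03 -6.e-04 -1.e+00] F [-8.11  2.51 12.69] w 0.0493 t 10.7333
```

It is seated: TCP z 0.0313 matches the 19.3 mm grip offset over the 12 mm base. I'll relieve the press, open, and go up while opened.

```bash
python3 -m handwheel '[{"dp":[0,0,-0.2],"twist":[0,0,0],"fingers":1},{"dp":[0,0,-0.2],"twist":[0,0,0],"fingers":1},{"dp":[0,0,-0.2],"twist":[0,0,0],"fingers":0},{"dp":[0,0,-0.2],"twist":[0,0,0],"fingers":0},{"dp":[0,0,-0.2],"twist":[0,0,0],"fingers":0},{"dp":[0,0,-0.2],"twist":[0,0,0],"fingers":0},{"dp":[0,0,-0.2],"twist":[0,0,0],"fingers":0},{"dp":[0,0,-0.2],"twist":[0,0,0],"fingers":0},{"dp":[0,0,-0.2],"twist":[0,0,0],"fingers":0},{"dp":[0,0,-2],"twist":[0,0,0],"fingers":0},{"dp":[0,0,-5],"twist":[0,0,0],"fingers":0},{"dp":[2,0,-7],"twist":[0,0,0],"fingers":0},{"dp":[5,0,-7],"twist":[0,0,0],"fingers":0},{"dp":[5,0,-7],"twist":[0,0,0],"fingers":0},{"dp":[5,0,-7],"twist":[0,0,0],"fingers":0}]' 40
python3 - <<'E'
from h import *
s=cams.get_image("side"); crop(s,240,195,150,120,5,"pics/r1.png")
E
python3 avg.py .506 -.236 .036 3
```

```text
time_s: 12.03
tool_pos: [0.5083, -0.2356, 0.0982]
tcp_rot: [0.08, -3.14, -0.001]
contact_force: [-0.1, 0.4, 0.9]
grip_width: 0.0853
grasp_force: 0.0
p [ 0.51   -0.2358  0.0981] yaw 3.0 z [ 3.e-04  0.e+00 -1.e+00] F [-0.19 -0.2   0.01] w 0.0854 t 12.4333
dp [ 0.4  -0.    6.21] twist [0. 0. 0.]
```

View pics/r1.png

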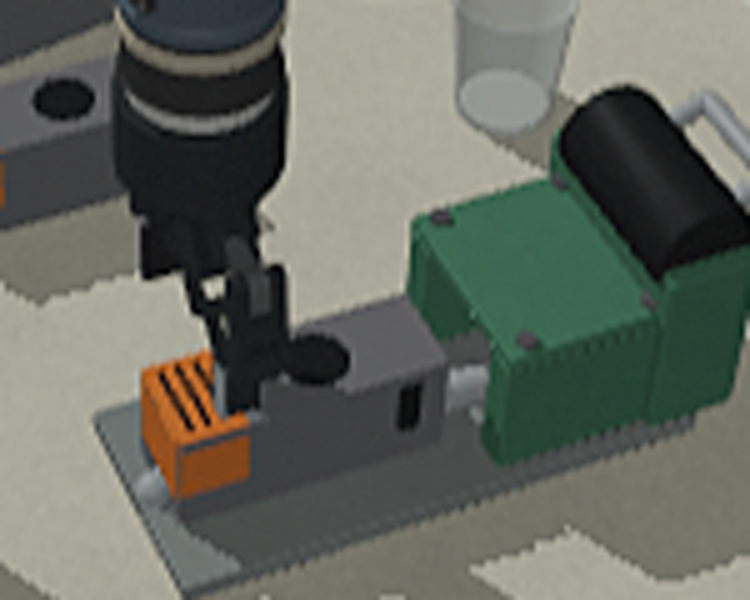

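The picture shows the magazine sitting flat astride the rail, nose at (440,400) just short of the hood mouth, tail at (160,430), fingers clear above it. I'll take the tail now.

```bash
python3 -m handwheel '[{"dp":[0.5,0,2],"twist":[0,0,0],"fingers":0},{"dp":[0.5,0,4],"twist":[0,0,0],"fingers":0},{"dp":[0.5,0,6.1],"twist":[0,0,0],"fingers":0},{"dp":[0.5,0,6.1],"twist":[0,0,0],"fingers":0},{"dp":[0.5,0,6.1],"twist":[0,0,0],"fingers":0},{"dp":[0.5,0,6.1],"twist":[0,0,0],"fingers":1},{"dp":[0.5,0,6.1],"twist":[0,0,0],"fingers":1},{"dp":[0.5,0,6.1],"twist":[0,0,0],"fingers":1},{"dp":[0.5,0,6.1],"twist":[0,0,0],"fingers":1},{"dp":[0.5,0,6.1],"twist":[0,0,0],"fingers":1},{"dp":[0.5,0,6.1],"twist":[0,0,0],"fingers":1},{"dp":[0.5,0,6.1],"twist":[0,0,0],"fingers":1}]' 40; python3 avg.py; python3 -m handwheel '[{"dp":[-0.6,0,0],"twist":[0,0,0],"fingers":1},{"dp":[-1.2,0,0],"twist":[0,0,0],"fingers":1},{"dp":[-1.8,0,0],"twist":[0,0,0],"fingers":1},{"dp":[-2.4,0,0],"twist":[0,0,0],"fingers":1},{"dp":[-3,0,0],"twist":[0,0,0],"fingers":1},{"dp":[-3,0,0],"twist":[0,0,0],"fingers":1}]' 40; python3 avg.py
```

```text
time_s: 13.48
tool_pos: [0.5057, -0.2366, 0.0394]
tcp_rot: [-0.082, 3.137, -0.002]
contact_force: [0.0, 1.4, 6.3]
grip_width: 0.0491
grasp_force: 43.3
p [ 0.5057 -0.2365  0.0394] yaw 3.0 z [ 0.0031 -0.0014 -1.    ] F [-0.23  0.94  5.69] w 0.0493 t 13.8333
time_s: 14.38
tool_pos: [0.5326, -0.2352, 0.0394]
tcp_rot: [0.081, -3.136, 0.003]
contact_force: [-8.6, -1.1, 11.1]
grip_width: 0.0497
grasp_force: 44.1
p [ 0.5326 -0.2352  0.0394] yaw 2.95 z [-0.0035 -0.0019 -1.    ] F [-8.33 -0.23 10.39] w 0.0493 t 14.7333
```

```bash
python3 -m handwheel '[{"dp":[0,0,-0.2],"twist":[0,0,0],"fingers":1},{"dp":[-0.6,0,-0.3],"twist":[0,0,0],"fingers":1},{"dp":[-1.2,0,-0.3],"twist":[0,0,0],"fingers":1},{"dp":[-1.8,0,-0.3],"twist":[0,0,0],"fingers":1},{"dp":[-1.8,0,-0.3],"twist":[0,0,0],"fingers":1}]' 50; python3 avg.py;  python3 -m handwheel '[{"dp":[-0.6,0,0],"twist":[0,0,0],"fingers":1},{"dp":[-1.2,0,0],"twist":[0,0,0],"fingers":1},{"dp":[-1.8,0,0],"twist":[0,0,0],"fingers":1},{"dp":[-1.8,0,0],"twist":[0,0,0],"fingers":1}]' 50; python3 avg.py
```

```text
time_s: 15.2
tool_pos: [0.5538, -0.2332, 0.0395]
tcp_rot: [-0.083, 3.14, 0.001]
contact_force: [1.0, 0.7, -2.6]
grip_width: 0.0496
grasp_force: 52.3
p [ 0.5529 -0.2331  0.0396] yaw 3.03 z [ 2.e-04  6.e-04 -1.e+00] F [ 0.74  0.43 -3.94] w 0.0493 t 15.55
time_s: 15.93
tool_pos: [0.5719, -0.2324, 0.0401]
tcp_rot: [-0.083, 3.139, -0.0]
contact_force: [0.1, 0.7, -4.9]
grip_width: 0.0496
grasp_force: 52.8
p [ 0.5705 -0.2324  0.04  ] yaw 3.0 z [-3.e-04  2.e-04 -1.e+00] F [-0.05  0.44 -5.24] w 0.0497 t 16.2833
```

```bash
python3 -m handwheel '[{"dp":[-0.6,0,0.06],"twist":[0,0,0],"fingers":1},{"dp":[-1.2,0,0.08],"twist":[0,0,0],"fingers":1},{"dp":[-1.8,0,0.08],"twist":[0,0,0],"fingers":1},{"dp":[-1.8,0,0.08],"twist":[0,0,0],"fingers":1}]' 50; python3 avg.py;  python3 -m handwheel '[{"dp":[-0.5,0,0],"twist":[0,0,0],"fingers":1},{"dp":[-1.0,0,0],"twist":[0,0,0],"fingers":1},{"dp":[-1.0,0,0],"twist":[0,0,0],"fingers":1}]' 50; python3 avg.py
```

```text
time_s: 16.67
tool_pos: [0.5883, -0.231, 0.0396]
tcp_rot: [0.083, -3.139, -0.001]
contact_force: [-3.7, 2.4, -2.6]
grip_width: 0.0492
grasp_force: 53.2
p [ 0.5883 -0.231   0.0395] yaw 3.04 z [-8.e-04  1.e-03 -1.e+00] F [-3.62  2.52 -2.32] w 0.0492 t 17.0167
time_s: 17.32
tool_pos: [0.6012, -0.2301, 0.0395]
tcp_rot: [-0.085, 3.135, 0.003]
contact_force: [3.5, 4.4, -6.0]
grip_width: 0.0491
grasp_force: 53.2
p [ 0.6012 -0.2301  0.0395] yaw 3.1 z [ 0.0057  0.0016 -1.    ] F [ 3.44  4.02 -5.55] w 0.0493 t 17.6667
```

Fx has gone from -3.6 to +3.4 N, so it is past the click. Now I'll push it against the stop.

```bash
python3 -m handwheel '[{"dp":[-0.3,0.1,0.05],"twist":[0,0,0],"fingers":1},{"dp":[-0.6,0.1,0.05],"twist":[0,0,0],"fingers":1},{"dp":[-0.6,0.1,0.05],"twist":[0,0,0],"fingers":1},{"dp":[-0.6,0.1,0.05],"twist":[0,0,0],"fingers":1}]' 60; python3 avg.py; python3 -m handwheel '[{"dp":[-0.2,0,0],"twist":[0,0,0],"fingers":1},{"dp":[-0.4,0,0],"twist":[0,0,0],"fingers":1},{"dp":[-0.4,0,0],"twist":[0,0,0],"fingers":1}]' 60; python3 avg.py
```

```text
time_s: 18.05
tool_pos: [0.6022, -0.23, 0.0395]
tcp_rot: [0.082, -3.136, 0.001]
contact_force: [-8.5, 2.6, 3.8]
grip_width: 0.0491
grasp_force: 63.8
p [ 0.6022 -0.23    0.0395] yaw 2.99 z [-4.3e-03 -6.0e-04 -1.0e+00] F [-8.83  2.61  2.21] w 0.0489 t 18.4
time_s: 18.7
tool_pos: [0.6022, -0.2302, 0.0395]
tcp_rot: [0.08, -3.128, 0.001]
contact_force: [-18.7, 1.8, 7.1]
grip_width: 0.0495
grasp_force: 64.5
p [ 0.6022 -0.2302  0.0395] yaw 2.95 z [-0.0126 -0.0012 -0.9999] F [-18.72   2.28   7.16] w 0.0487 t 19.05
```

```bash
python3 -m handwheel '[{"dp":[-0.3,0,0],"twist":[0,0,0],"fingers":1},{"dp":[-0.5,0,0],"twist":[0,0,0],"fingers":1},{"dp":[-0.5,0,0],"twist":[0,0,0],"fingers":1}]' 60; python3 avg.py; python3 -m handwheel '[{"dp":[0.6,0,-0.05],"twist":[0,0,0],"fingers":1},{"dp":[1.2,0,-0.1],"twist":[0,0,0],"fingers":1},{"dp":[1.2,0,-0.1],"twist":[0,0,0],"fingers":1}]' 60; python3 avg.py
```

```text
time_s: 19.35
tool_pos: [0.6022, -0.2303, 0.0395]
tcp_rot: [0.079, -3.117, 0.002]
contact_force: [-29.5, 1.9, 14.2]
grip_width: 0.0493
grasp_force: 65.4
p [ 0.6022 -0.2303  0.0394] yaw 2.9 z [-0.023  -0.0018 -0.9997] F [-29.64   1.38  13.46] w 0.0493 t 19.7
time_s: 20.0
tool_pos: [0.6013, -0.2301, 0.0396]
tcp_rot: [-0.081, 3.139, 0.0]
contact_force: [1.0, 3.0, -5.7]
grip_width: 0.0494
grasp_force: 63.9
p [ 0.6016 -0.23    0.0396] yaw 2.98 z [ 3.e-04 -3.e-04 -1.e+00] F [ 0.65  1.69 -5.87] w 0.0492 t 20.35
```

```bash
python3 -m handwheel '[{"dp":[0,0,0.1],"twist":[0,0,0],"fingers":0},{"dp":[0,0,0.1],"twist":[0,0,0],"fingers":0},{"dp":[0,0,0.1],"twist":[0,0,0],"fingers":0},{"dp":[0,0,0.1],"twist":[0,0,0],"fingers":0},{"dp":[0,0,0.1],"twist":[0,0,0],"fingers":0},{"dp":[0,0,0.1],"twist":[0,0,0],"fingers":0},{"dp":[0,0,0.1],"twist":[0,0,0],"fingers":0},{"dp":[0,0,-3],"twist":[0,0,0],"fingers":0},{"dp":[0,0,-6],"twist":[0,0,0],"fingers":0},{"dp":[3,0,-9],"twist":[0,0,0],"fingers":0},{"dp":[7,0,-12],"twist":[0,0,0],"fingers":0},{"dp":[11,0,-14],"twist":[0,0,0],"fingers":0},{"dp":[15,0,-14],"twist":[0,0,0],"fingers":0},{"dp":[19,0,-14],"twist":[0,0,0],"fingers":0},{"dp":[22,0,-14],"twist":[0,0,0],"fingers":0},{"dp":[22,0,-14],"twist":[0,0,0],"fingers":0},{"dp":[22,0,-14],"twist":[0,0,0],"fingers":0}]' 40
python3 - <<'E'
from h import *
s=cams.get_image("side"); t=cams.get_image("top")
a=cv2.resize(s["pixels"][145:315,195:395],None,fx=2.8,fy=2.8,interpolation=cv2.INTER_CUBIC)
b=cv2.resize(t["pixels"][130:260,310:390],None,fx=2.8,fy=2.8,interpolation=cv2.INTER_CUBIC)
b=cv2.copyMakeBorder(b,0,a.shape[0]-b.shape[0],0,0,cv2.BORDER_CONSTANT)
cv2.imwrite("pics/e1.png",np.hstack([a,b])[:,:,::-1])
E
```

```text
time_s: 21.82
tool_pos: [0.38, -0.2414, 0.1801]
tcp_rot: [-0.078, 3.14, -0.001]
contact_force: [0.8, -0.5, -0.6]
grip_width: 0.0852
grasp_force: 0.0
```

View pics/e1.png

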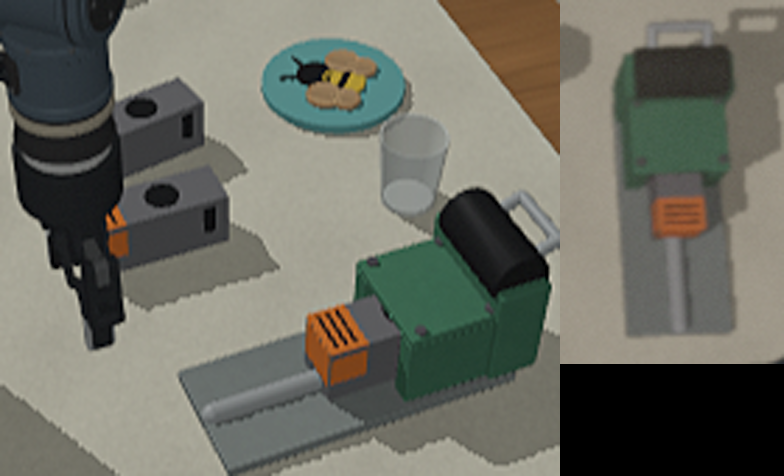

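The picture shows the magazine under the hood on the rail, with about 60 mm of tail out: tail top edge at (680,236) on the right and base front at (680,333). The two spent ones are upright and the bystanders are untouched. A quick check of the protrusion:

Run:
```python
from h import *
t=cams.get_image("top")
b=world(t,310+(680-560)/2.8,130+333/2.8,.012)
for z in (.03,.06,.072): print(z,(world(t,310+(680-560)/2.8,130+236/2.8,z)-b)[:2].round(4),"expect 0.110 at home")
```

```text
0.03 [0.1082 0.0023] expect 0.110 at home
0.06 [0.1023 0.0078] expect 0.110 at home
0.072 [0.1    0.0101] expect 0.110 at home
```

```bash
python3 -c "
from plant import job; print(job.close_job())"
```

```text
the job is handed in; nothing more can be done
None
```

I handed the job in. The left magazine was the full one (about 5.5 N when lifted), and it went past the click and stalled against the stop under a 30 N push. The cameras cannot resolve the last 3 mm, and no verdict came back. The two spent magazines, never touched, stand upright, and no bystander was touched.

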